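# Alternate the cone washers of a spring stack

## Robot

A 6-joint arm with a two-finger parallel gripper is mounted at the origin on a cart in front of the work surface, level with it; the furniture and walls round the work are solid. World frame = base frame: x ahead of the robot, y to its left, z up, the work surface at z = 0. Lengths are in m, angles in rad, forces in N, time in s.
With the tool pointing down it reaches from about 0.425 to 0.95 m from the base axis. Payload 14.7 kg.
Tool frame: the origin (TCP) lies on the centre line of the jaws, within the pads' length; the fingertips stand 19 mm ahead of it and the grasp point (between the pads) is the TCP (finger_overhang is the distance from the TCP to the fingertips, in m); z points along the fingers, y is the direction in which the jaws open and shut (so a half turn about z gives the same grasp; the last joint's range is limited). The gripper opens to 85 mm and grips with 20 to 120 N. Pads are 22 mm wide; open, the fingers measure 114 mm over their backs; the gripper's body (76 mm by 85 mm) begins 54 mm behind the grasp point. The pads swing forward as they close: fully open they stand 13 mm farther back than shut.
Start: joints at [-1.19, 0.48, 1.596, -0, 1.065, -0.047], TCP at [0.27, -0.591, 0.25] pointing down, gripper open.
Joint ranges: [-2.75, 2.75], [-0.82, 2.05], [0.23, 2.67], [-1.56, 4.7], [0.09, 2.69], [-2.92, 2.92]. Speed limits (rad/s): [1.89, 1.89, 2.39, 3.01, 3.01, 3.01].

## Interface

Orientations are given as a rotation vector (axis times angle).
In Python, from workcell import move_to, line_to, movej, command_gripper, wait, inverse_kinematics, camera, PlanningError, sign_off, current_t, current_joint_pos, current_joint_velocities, current_tau, current_position, current_ee_rot, current_contact_force, current_torque, current_finger_gap, finger_overhang gives the robot as it stands. The module is installed in compiled form; this text tells all that it offers. Calls block until the motion is done:
- move_to(position, orientation): joint-space move of the TCP to a pose.
- line_to(position, max_speed=0.15, frame=None, force_limit=None): straight line of the TCP; frame=None keeps the orientation; max_speed is the mean speed in m/s. With force_limit (N) it stops when the force on the tool has changed by that much, and returns True; else False.
- movej(angles): joint-space move.
- command_gripper(opening, grip_force=None): finger opening in m; grip_force is the grip in N (None keeps the last); returns when the fingers have stopped.
- wait(seconds).
- inverse_kinematics(position, orientation): joint angles nearest the present ones, or None.
- camera(name): name is "scene" or "top"; returns a dict with "image" (400x640x3 uint8, blue, green, red), "z_map" (400x640 float32, m along the optical axis (not along the pixel's ray), 0 where there is no reading), "fx", "fy", "cx", "cy" (pixels), "k1" (the pictures are not rectified: a ray, as slopes to the right and down, at radius r is drawn at 1 + k1 r^2 times it, then the intrinsics apply), "extrinsics" (4x4, takes a point from camera to world coordinates). Camera axes: x right, y up, looking along -z (the intrinsics and any distortion apply to the point x, -y, -z); pixel columns grow to the right and rows downward; lengths in m; the calibration is good to about 2 mm. A picture is of the moment at which its call begins.
A pose or a line that the arm cannot do raises PlanningError and nothing moves.
- sign_off(): hands the job in, once; it reports no verdict.
Readings, each from a call of its own:
- current_t(): time.
- current_joint_pos(): joint angles.
- current_joint_velocities(): joint speeds.
- current_tau(): joint torques, N m.
- current_position(): TCP position.
- current_ee_rot(): TCP orientation.
- current_contact_force(): force on the tool from outside, world axes, zero at the start.
- current_torque(): the same for the moment, N m.
- current_finger_gap(): finger opening in m.
Only numpy, scipy, OpenCV 4.12 (cv2) and the standard library are available. Lean on these libraries where they do the work, as an engineer would, in place of code of your own. Each camera call takes 0.05 s, during which the arm holds its last target.

## Task

The upright post in the middle carries the first cone washer of a spring stack, raised side up. Turn the two washers that stand on edge in the white racks and put both on the post so that the faces alternate: the next one with its blue hollow side up, the last one with its blue hollow side down, lying flat on one another. Leave the things lying about where they are.

Things in the scene. Friction and masses are not known exactly. Their poses are not given: they have to be found in the camera images.
- seat (a point): centre of the fixed arbor fixture's round seat, 34 mm above the bench, z up. Steel post through it: diameter 22 mm, 50 mm above the seat, its last 10 mm tapering to 13 mm. Boss under the seat: diameter 60, 20 mm high, on a 110 x 110 x 14 mm plate. Alternating washers add 12 mm each: tops 12, 24, 36 mm above the seat; the rims of second and third meet at 24 mm
- washer_first: cone washer on the post, raised side up, held fast. All three alike: steel dished ring, outside diameter 60 mm, bore 26, 12 mm high, 90 g; raised side bare steel, hollow side blue. Origin: on its axis in the rim plane of the hollow side; z axis points out of the raised side; outer edge, a 60 mm cylinder, from z = 0 to 4.5 mm; small flat end (diameter 34) at z = 12 mm
- washer_a: cone washer like washer_first (same size, origin and axes), standing on edge in rack_a, its axis about level (up to 6 degrees off) and its centre about 52 mm above the bench; its raised side looks along rack_a's +y
- washer_b: cone washer like washer_first (same size, origin and axes), standing on edge in rack_b, its axis about level (up to 6 degrees off) and its centre about 52 mm above the bench; its raised side looks along rack_b's -y
- rack_a: fixed white rack, block 66 (x) x 62 (y) x 20 mm high, with a slot along its x between two cheeks; slot 13 mm wide, cheeks 42 mm long, their tops 37 mm above the bench, so that the washer must be lifted 16 mm to be free. Origin: centre of its underside, z up
- rack_b: fixed white rack, the same as rack_a
- timer: bystander: white lab timer lying flat, 62 x 62 x 19 mm, origin centre of its underside
- petri_1: bystander: petri dish near the front edge, 59 mm in diameter, 14 mm high, origin centre of its underside

How it is judged:
By the outcome, as a careful person would: the job done as asked, in the order asked, and still so for the second after the job is handed in, with the robot touching nothing.
It also fails if it takes over 58 s, if anything falls off the work surface, if the arm or the gripper's body presses on something with over 40 N, if the wrist force passes 120 N, or if a joint passes its speed limit or range.

## Working session

There is one attempt and no reset: what is moved stays moved. The work goes in short steps, each a Python script; the robot and the scene stay as the last script left them, time stands still between calls to the robot, and variables do not carry over. Pictures are saved under pics/ and viewed, and the job is handed in when it is done.

```bash
mkdir -p pics; cat > h.py <<'E'
import numpy as np, cv2
from workcell import *
def cloud(c):
    z=c["z_map"]; h,w=z.shape
    v,u=np.mgrid[0:h,0:w].astype(float)
    K=np.array([[c["fx"],0,c["cx"]],[0,c["fy"],c["cy"]],[0,0,1]])
    p=cv2.undistortPoints(np.stack([u.ravel(),v.ravel()],1)[:,None],K,np.array([c["k1"],0,0,0.]))[:,0]
    p=p.reshape(h,w,2)
    P=np.stack([p[...,0]*z,-p[...,1]*z,-z],-1)
    E=np.array(c["extrinsics"])
    W=P@E[:3,:3].T+E[:3,3]
    W[z<=0]=np.nan
    return W
E
python3 - <<'E'
from h import *
import pickle
for n in ("scene","top"):
    c=camera(n); pickle.dump({k:np.array(v) for k,v in c.items()},open(n+"0.pkl","wb"))
    cv2.imwrite(f"pics/{n}0.png",c["image"]); print(n,c["fx"],c["k1"],np.round(c["extrinsics"],3).tolist())
print(current_t(),current_position(),current_ee_rot(),finger_overhang)
E
```

```text
scene 447.9452415878519 -0.022614297531273118 [[0.659, 0.491, -0.569, -0.126], [-0.752, 0.414, -0.514, -0.541], [-0.017, 0.767, 0.642, 0.719], [0.0, 0.0, 0.0, 1.0]]
top 386.0612661263586 -0.0030372563700082956 [[-0.017, 0.989, -0.145, 0.328], [-1.0, -0.019, -0.014, -0.019], [-0.017, 0.144, 0.989, 0.901], [0.0, 0.0, 0.0, 1.0]]
0.1 [ 0.26955833 -0.59107938  0.24975568] [-3.06894119e+00 -6.66764632e-01  3.24415382e-04] 0.019
```

View pics/scene0.png

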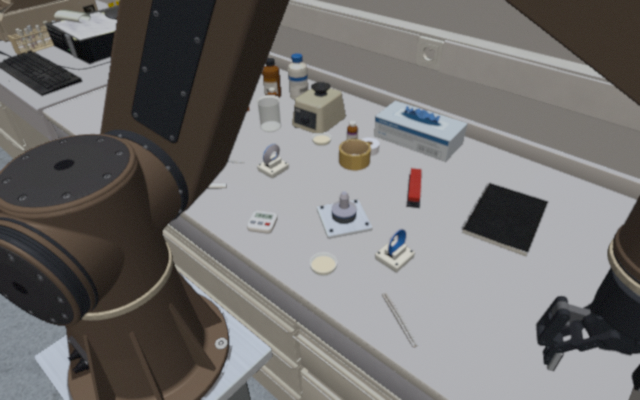

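View pics/top0.png

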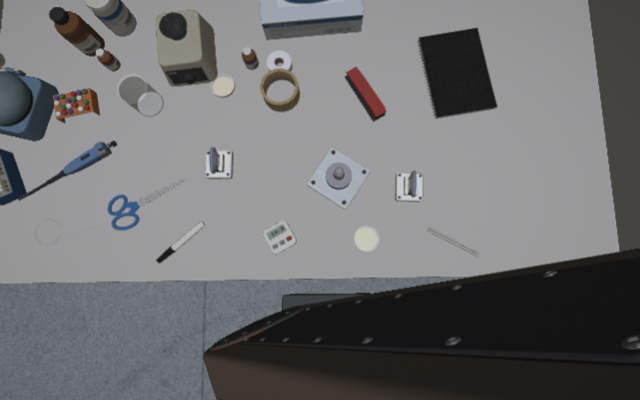

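The scene view shows the fixture at about (343,212). One rack is at (272,160) with its bare side showing, and the other at (396,250) with its blue side showing. In the top view the racks are at (219,164) and (410,187), the post at (339,175), the timer at (280,237) and the petri dish at (366,239). I'll zoom in and measure.

```bash
python3 - <<'E'
from h import *
import pickle
t=pickle.load(open("top0.pkl","rb")); s=pickle.load(open("scene0.pkl","rb"))
def crop(im,u,v,r=32,k=8): return cv2.resize(im[v-r:v+r,u-r:u+r],None,fx=4,fy=4,interpolation=cv2.INTER_CUBIC)
a=np.hstack([crop(t["image"],219,164),crop(t["image"],338,177),crop(t["image"],410,187)])
b=np.hstack([crop(s["image"],272,160),crop(s["image"],343,212),crop(s["image"],396,250)])
cv2.imwrite("pics/crops.png",np.vstack([a,b]))
T=cloud(t);S=cloud(s)
for n,W in(("top",T),("scene",S)):
  fl=W.reshape(-1,3); 
  m=(fl[:,0]>.35)&(fl[:,0]<.7)&(abs(fl[:,1])<.35)
  print(n,"table med z",np.nanmedian(fl[m,2]))
for p in[(219,164),(338,177),(410,187),(280,237),(366,239)]: print(p,T[p[1],p[0]].round(4))
for p in[(272,160),(343,212),(396,250)]: print(p,S[p[1],p[0]].round(4))
E
```

```text
top table med z -0.00029548816205687833
scene table med z 0.001084247901582902
(219, 164) [0.5395 0.2393 0.0204]
(338, 177) [ 0.4931 -0.0379  0.0694]
(410, 187) [ 0.4685 -0.1948  0.0656]
(280, 237) [0.3667 0.0965 0.0163]
(366, 239) [ 0.3588 -0.0997  0.016 ]
(272, 160) [0.538  0.2385 0.0364]
(343, 212) [ 0.489  -0.0501  0.0423]
(396, 250) [ 0.4702 -0.2102  0.0374]
```

View pics/crops.png

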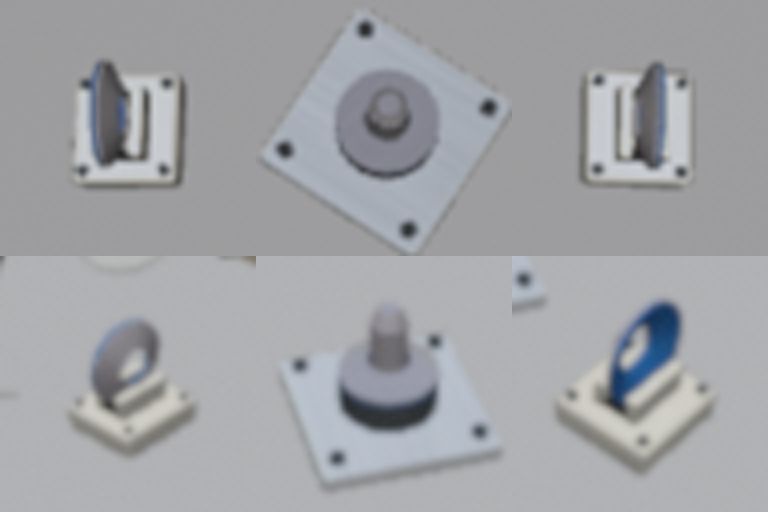

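The left rack's washer, near y=+0.24, has its bare raised side facing −y. The right one, near y=−0.20, shows blue on its −y side, so its raised side faces +y. Next I'll locate the screw holes and surfaces precisely in both cameras.

```bash
cat >> h.py <<'E'
def Kof(c): return np.array([[c["fx"],0,c["cx"]],[0,c["fy"],c["cy"]],[0,0,1]],float),np.array([float(c["k1"]),0,0,0])
def toplane(c,uv,z):
    K,d=Kof(c); p=cv2.undistortPoints(np.array(uv,float).reshape(-1,1,2),K,d)[:,0]
    E=np.array(c["extrinsics"]); r=np.c_[p[:,0],-p[:,1],-np.ones(len(p))]@E[:3,:3].T; o=E[:3,3]
    return o+r*((z-o[2])/r[:,2])[:,None]
def proj(c,P):
    E=np.array(c["extrinsics"]);q=(np.array(P,float).reshape(-1,3)-E[:3,3])@E[:3,:3]
    K,d=Kof(c); return cv2.projectPoints(q*[1,-1,-1],np.zeros(3),np.zeros(3),K,d)[0][:,0]
E
python3 - <<'E'
from h import *
import pickle
D={n:pickle.load(open(n+"0.pkl","rb")) for n in("top","scene")}
# tool coords of hole-like dark blobs
ctr={"rackL":((.540,.228),.020,.045),"fix":((.489,-.044),.014,.075),"rackR":((.469,-.203),.020,.045)}
for n,c in D.items():
  g=cv2.cvtColor(c["image"],cv2.COLOR_BGR2GRAY).astype(np.float32)
  h,w=g.shape
  bh=cv2.morphologyEx(g,cv2.MORPH_BLACKHAT,np.ones((5,5)))
  uv=np.stack(np.meshgrid(np.arange(w),np.arange(h)),-1).reshape(-1,2)
  for k,(xy,z,r) in ctr.items():
    P=toplane(c,uv,z)[:,:2].reshape(h,w,2)
    m=(np.linalg.norm(P-xy,axis=-1)<r)
    b=np.where(m,bh,0); nn,lab,st,_=cv2.connectedComponentsWithStats((b>30).astype(np.uint8))
    for i in range(1,nn):
      ww=b*(lab==i); v,u=np.nonzero(ww); wt=ww[v,u]
      cu,cv=(u*wt).sum()/wt.sum(),(v*wt).sum()/wt.sum()
      if 2<=len(u)<=25: print(n,k,len(u),round(wt.max()),(round(cu,1),round(cv,1)),toplane(c,(cu,cv),z)[0,:2].round(4))
E
```

```text
top rackL 7 50 (np.float64(214.0), np.float64(149.9)) [0.5738 0.2521]
top rackL 5 86 (np.float64(228.3), np.float64(152.4)) [0.5672 0.2181]
top rackL 2 47 (np.float64(218.0), np.float64(155.4)) [0.5604 0.2423]
top rackL 2 67 (np.float64(207.6), np.float64(173.6)) [0.517  0.2656]
top rackL 6 56 (np.float64(213.0), np.float64(172.4)) [0.5196 0.2531]
top rackL 7 101 (np.float64(227.6), np.float64(174.0)) [0.5152 0.2187]
top fix 3 101 (np.float64(333.4), np.float64(153.2)) [ 0.5616 -0.0294]
top fix 16 120 (np.float64(363.7), np.float64(171.5)) [ 0.516  -0.0995]
top fix 16 117 (np.float64(312.6), np.float64(182.0)) [0.4935 0.0204]
top fix 23 62 (np.float64(337.5), np.float64(186.9)) [ 0.4807 -0.0375]
top fix 18 118 (np.float64(343.7), np.float64(201.9)) [ 0.4451 -0.0509]
top rackR 10 39 (np.float64(410.9), np.float64(174.9)) [ 0.5044 -0.208 ]
top rackR 5 91 (np.float64(399.2), np.float64(174.6)) [ 0.5058 -0.1809]
top rackR 3 77 (np.float64(420.2), np.float64(175.3)) [ 0.5031 -0.2294]
top rackR 25 50 (np.float64(395.1), np.float64(189.4)) [ 0.4712 -0.1699]
top rackR 7 94 (np.float64(399.0)
[... 212 characters left out ...]
12.5), np.float64(201.0)) [ 0.4435 -0.2085]
scene rackL 17 63 (np.float64(272.6), np.float64(158.7)) [0.5595 0.2605]
scene fix 11 89 (np.float64(321.5), np.float64(206.7)) [0.4962 0.023 ]
scene fix 12 94 (np.float64(366.5), np.float64(223.5)) [ 0.5183 -0.0975]
scene fix 10 102 (np.float64(330.8), np.float64(230.0)) [ 0.4473 -0.0485]
scene fix 7 33 (np.float64(337.0), np.float64(235.7)) [ 0.4419 -0.0714]
scene fix 6 35 (np.float64(329.8), np.float64(237.2)) [ 0.4279 -0.062 ]
scene rackR 2 51 (np.float64(411.0), np.float64(250.6)) [ 0.505  -0.2275]
scene rackR 4 50 (np.float64(378.5), np.float64(252.4)) [ 0.4549 -0.1772]
scene rackR 4 59 (np.float64(396.4), np.float64(263.5)) [ 0.4529 -0.2249]
```

```bash
cat >> h.py <<'E'
from scipy.optimize import least_squares
# washer profile polygon (r,z): outer cylinder, raised cone, flat end, bore, hollow cone
PR=np.array([[30,0],[30,4.5],[17,12],[13,12],[13,7.5],[26,0],[30,0]])/1000.
def profdist(r,z):
    q=np.stack([r,z],-1); best=np.full(len(q),9.)
    for a,b in zip(PR[:-1],PR[1:]):
        d=b-a; t=np.clip(((q-a)@d)/(d@d),0,1); best=np.minimum(best,np.linalg.norm(q-a-t[:,None]*d,axis=1))
    return best
def fitw(P,c0,n0,sc=.002):
    n0=np.array(n0,float)/np.linalg.norm(n0); e1=np.cross([0,0,1.],n0) if abs(n0[2])<.8 else np.cross([1.,0,0],n0); e1/=np.linalg.norm(e1);e2=np.cross(n0,e1)
    def un(x):
        n=n0+x[3]*e1+x[4]*e2; return np.array(c0)+x[:3],n/np.linalg.norm(n)
    def f(x):
        c,n=un(x); d=P-c; z=d@n; r=np.linalg.norm(d-z[:,None]*n,axis=1); return profdist(r,z)
    s=least_squares(f,np.zeros(5),loss="soft_l1",f_scale=sc,x_scale=[.01,.01,.01,.1,.1],diff_step=1e-4)
    c,n=un(s.x); return c,n,np.sqrt(np.mean(f(s.x)**2))
E
python3 - <<'E'
from h import *
import pickle
C={n:cloud(pickle.load(open(n+"0.pkl","rb"))).reshape(-1,3) for n in("top","scene")}
for k,xy,n0 in(("L",(.541,.242),(0,-1,0)),("R",(.479,-.203),(.06,1,0))):
  sel={}
  for n,W in C.items():
    m=(np.hypot(W[:,0]-xy[0],W[:,1]-xy[1])<.05)&(W[:,2]>.041); sel[n]=W[m]
    P=W[m]; print(k,n,m.sum(),P.min(0).round(3),P.max(0).round(3))
    c,nn,e=fitw(P,(xy[0],xy[1],.052),n0); print("   ",c.round(4),nn.round(3),e.round(4))
  c,nn,e=fitw(np.vstack(list(sel.values())),(xy[0],xy[1],.052),n0); print("both",c.round(4),nn.round(3),e.round(4))
# post
for n,W in C.items():
  m=(np.hypot(W[:,0]-.506,W[:,1]+.0385)<.03)&(W[:,2]>.05)&(W[:,2]<.073);P=W[m]
  s=least_squares(lambda x:np.hypot(P[:,0]-x[0],P[:,1]-x[1])-.011,[.506,-.038],loss="soft_l1",f_scale=.001)
  print("post",n,m.sum(),s.x.round(4),np.sqrt(np.mean(s.fun**2)).round(4))
  m=(np.hypot(W[:,0]-.506,W[:,1]+.0385)<.015)&(W[:,2]>.05); print(np.nanmax(W[m,2]))
E
```

```text
L top 188 [0.51  0.233 0.041] [0.567 0.245 0.083]
    [0.5395 0.2403 0.0553] [-0.032 -0.999  0.021] 0.0014
L scene 197 [0.511 0.232 0.041] [0.569 0.247 0.085]
    [0.5409 0.2429 0.0526] [-0.076 -0.996  0.042] 0.0017
both [0.5406 0.2457 0.0521] [ 0.011 -0.999 -0.051] 0.0013
R top 170 [ 0.448 -0.208  0.043] [ 0.505 -0.195  0.083]
    [ 0.4765 -0.2024  0.0566] [0.039 0.998 0.053] 0.0014
R scene 190 [ 0.449 -0.21   0.041] [ 0.509 -0.196  0.083]
    [ 0.4795 -0.2068  0.053 ] [ 0.047  0.996 -0.073] 0.001
both [ 0.4782 -0.2075  0.0523] [ 0.046  0.996 -0.072] 0.0012
post top 22 [ 0.5036 -0.0402] 0.0002
0.08579417950024781
post scene 70 [ 0.5063 -0.0386] 0.0013
0.08694602505567484
```

```bash
cat >> h.py <<'E'
from scipy.spatial.transform import Rotation as Rn
UP=np.array([0,0,1.])
W={"L":(np.array([.5406,.2463,.0522]),np.array([.0,-.998,-.045])),"R":(np.array([.4787,-.2072,.0523]),np.array([.052,.996,-.065]))}
POST=np.array([.5055,-.0390])
def unit(v): return v/np.linalg.norm(v)
def grasp(k,lean,th,flip):
    # lean=+1 to the raised side, -1 to hollow; th from vertical
    c,n=W[k]; n=unit(n); j=unit(np.cross(n,UP)); u=np.cross(j,n)
    b=u*np.cos(th)+lean*n*np.sin(th); z=-b; y=j*flip; R=np.c_[np.cross(y,z),y,z]
    return c+.00225*n+.002*z, R
def place(k,R,pos,zrim,psi,up):
    # washer frame in tool -> at post: n = up*UP, rim-plane at zrim, yaw psi of the tool back direction
    c,n=W[k]; n=unit(n); nt=R.T@n; ct=R.T@(c-pos)
    b=np.array([np.cos(psi),np.sin(psi),0])
    # tool back dir -z has component along n: 
    s=-nt[2]; t_b=up*UP*s+b*np.sqrt(1-s*s); z=-t_b
    # y is perpendicular to n (nt[1]~0); choose handedness consistent
    y0=np.array([0,1.,0]); A=np.c_[nt,y0-nt*nt[1],np.cross(nt,y0-nt*nt[1])]
    yw=unit(np.cross(UP,b))
    for sg in(1,-1):
        N=up*UP; Y=sg*yw; B=np.c_[N,Y,np.cross(N,Y)]
        Rp=B@np.linalg.inv(A)
        if np.allclose(Rp[:,2],z,atol=.05): break
    else: raise ValueError
    p=np.array([POST[0],POST[1],zrim])-Rp@ct
    return p,Rp
rv=lambda R:Rn.from_matrix(R).as_rotvec()
E
python3 - <<'E'
from h import *
for k,lean,up,zr in(("L",-1,-1,.058),("R",1,1,.058),("R",-1,-1,.058),("L",1,1,.058)):
  for th in np.radians([40,50]):
    for flip in(1,-1):
      p,R=grasp(k,lean,th,flip)
      q=inverse_kinematics(p,rv(R)); q2=inverse_kinematics(p-R[:,2]*.09,rv(R)); q3=inverse_kinematics(p+[0,0,.06],rv(R))
      print(k,lean,np.degrees(th).round(),flip,[None if a is None else np.round(a,2).tolist() for a in(q,q2,q3)])
      if q is None: continue
      for psi in np.radians(range(-180,180,30)):
        pp,Rp=place(k,R,p,zr,psi,up)
        a=inverse_kinematics(pp,rv(Rp)); b=inverse_kinematics(pp+[0,0,.06],rv(Rp))
        if a is not None and b is not None: print("    ",np.degrees(psi).round(),np.round(a,2).tolist(), "up",np.round(b,2).tolist())
E
```

```text
L -1 40.0 1 [[0.66, 0.87, 1.6, -0.55, 1.17, -2.13], [0.72, 0.82, 1.49, -0.49, 1.33, -2.18], [0.66, 0.79, 1.59, -0.53, 1.24, -2.18]]
     -150.0 [-0.66, 0.86, 2.51, 2.11, 0.97, 1.32] up [-0.66, 0.67, 2.51, 1.99, 0.89, 1.52]
     -120.0 [-0.7, 0.82, 2.2, 1.3, 0.9, 1.73] up [-0.7, 0.69, 2.2, 1.2, 0.94, 1.88]
     -90.0 [-0.6, 0.86, 1.89, 0.78, 1.12, 1.92] up [-0.6, 0.76, 1.89, 0.75, 1.2, 2.0]
     -60.0 [-0.45, 0.93, 1.63, 0.46, 1.37, 1.89] up [-0.45, 0.85, 1.63, 0.45, 1.45, 1.93]
     -30.0 [-0.27, 0.99, 1.46, 0.19, 1.55, 1.73] up [-0.27, 0.91, 1.46, 0.19, 1.62, 1.75]
     0.0 [-0.09, 1.01, 1.41, -0.07, 1.59, 1.51] up [-0.09, 0.93, 1.41, -0.07, 1.67, 1.51]
     30.0 [0.09, 0.98, 1.5, -0.33, 1.49, 1.31] up [0.09, 0.9, 1.5, -0.33, 1.57, 1.28]
     60.0 [0.25, 0.91, 1.7, -0.61, 1.28, 1.19] up [0.25, 0.82, 1.7, -0.6, 1.35, 1.13]
     90.0 [0.37, 0.84, 1.98, -0.99, 1.02, 1.22] up [0.37, 0.74, 1.98, -0.94, 1.08, 1.12]
     120.0 [0.41, 0.82, 2.29, 4.63, 0.87, 1.53] up [0.41, 0.67, 2.29, -1.54, 0.87, 1.34]
     150.0 [0.23, 0.9, 2.58, 3.76, 1.14, 1.83] up [0.23, 0.69, 2.59, 3.83, 0.98, 1.68]

[... 16632 characters left out ...]
1]
     -60.0 [-0.41, 0.84, 1.72, 0.42, 1.21, 1.93] up [-0.41, 0.75, 1.71, 0.41, 1.3, 1.97]
     -30.0 [-0.26, 0.89, 1.58, 0.17, 1.36, 1.74] up [-0.26, 0.8, 1.57, 0.17, 1.45, 1.76]
     0.0 [-0.09, 0.9, 1.54, -0.06, 1.4, 1.51] up [-0.09, 0.82, 1.53, -0.06, 1.49, 1.5]
     30.0 [0.06, 0.87, 1.61, -0.3, 1.31, 1.29] up [0.06, 0.79, 1.6, -0.29, 1.4, 1.26]
     60.0 [0.2, 0.82, 1.78, -0.56, 1.12, 1.13] up [0.2, 0.73, 1.77, -0.54, 1.21, 1.07]
     90.0 [0.3, 0.75, 2.02, -0.93, 0.87, 1.1] up [0.3, 0.64, 2.01, -0.86, 0.94, 0.98]
     120.0 [0.31, 0.7, 2.29, 4.68, 0.68, 1.33] up [0.31, 0.56, 2.27, -1.41, 0.69, 1.09]
     150.0 [0.14, 0.71, 2.52, 3.74, 0.77, 1.65] up [0.14, 0.52, 2.5, 3.9, 0.61, 1.45]
```

```bash
python3 - <<'E'
from h import *
import pickle
p,R=grasp("R",-1,np.radians(45),1)
pickle.dump((p,R),open("gR.pkl","wb"))
pre=p-R[:,2]*.09
move_to(pre,rv(R)); print(current_t(),current_position()-pre)
print(line_to(p,max_speed=.12,force_limit=8), current_t(),(current_position()-p).round(4),current_contact_force().round(2))
c=camera("scene");cv2.imwrite("pics/s1.png",cv2.resize(c["image"][170:330,300:500],None,fx=4,fy=4,interpolation=cv2.INTER_CUBIC)[:600,:800])
E
```

```text
1.6167 [-4.50898778e-05 -7.82877081e-04  2.72855119e-04]
False 2.5167 [ 0.0003 -0.0006  0.0004] [ 0.73 -0.29  0.31]
```

View pics/s1.png

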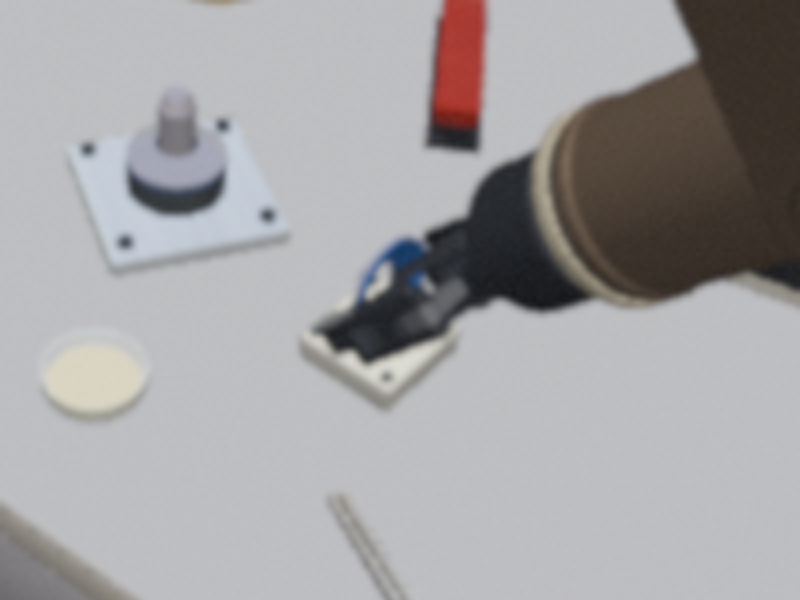

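The fingers straddle the blue washer at crop (400,270) and nothing is disturbed. Next I close and lift.

```bash
python3 - <<'E'
from h import *
import pickle
p,R=pickle.load(open("gR.pkl","rb"))
command_gripper(.055,40); wait(.2)
print(current_t(),current_finger_gap(),current_position()-p,current_contact_force().round(2))
print(line_to(p+[0,0,.02],max_speed=.06,force_limit=25),current_contact_force().round(2))
line_to(p+[0,0,.12],max_speed=.15); print(current_t(),current_finger_gap(),current_contact_force().round(2))
for n in("scene","top"):
  c=camera(n);u,v=proj(c,p+[0,0,.12])[0].astype(int)
  cv2.imwrite(f"pics/{n}2.png",cv2.resize(c["image"][v-40:v+40,u-50:u+50],None,fx=5,fy=5,interpolation=cv2.INTER_CUBIC))
a,b=cv2.imread("pics/scene2.png"),cv2.imread("pics/top2.png"); cv2.imwrite("pics/both2.png",cv2.resize(np.hstack([a,b]),(800,320)))
E
```

```text
3.1417 0.057226695677698405 [ 0.00019826 -0.00039707  0.00032024] [-0.8  -4.46  5.71]
False [ 0.4   0.2  -1.68]
4.4417 0.057414073986278485 [-0.65  0.71 -0.85]
```

View pics/both2.png

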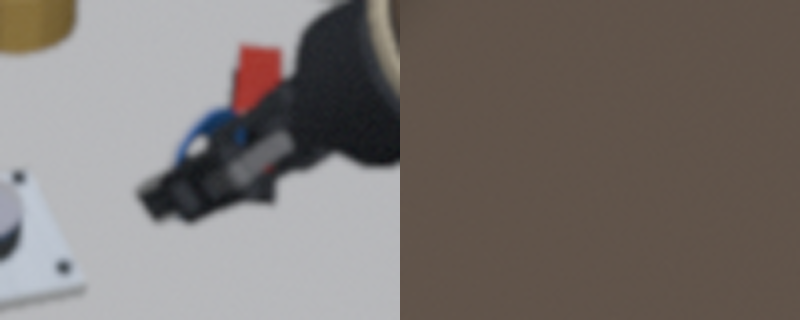

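Held and lifted. The gap reads 57.4 mm against a 60 mm rim, which could be pad compliance or a chord grip, so I'll check the washer's pose in the hand with the cameras above the post.

```bash
cat >> h.py <<'E'
def snap(tag,center,r=.05,k=6,save=True):
    out=[];cs={}
    for n in("scene","top"):
        c=camera(n);cs[n]=c;u,v=proj(c,center)[0].astype(int); u=min(max(u,33),606);v=min(max(v,33),366)
        out.append(cv2.resize(c["image"][v-33:v+33,u-33:u+33],None,fx=k,fy=k,interpolation=cv2.INTER_CUBIC))
    if save: cv2.imwrite(f"pics/{tag}.png",np.hstack(out))
    return cs
E
python3 - <<'E'
from h import *
import pickle
p,R=pickle.load(open("gR.pkl","rb"))
pp,Rp=place("R",R,p,.058,np.radians(60),-1)
pickle.dump((pp,Rp),open("pR.pkl","wb"))
t=pp.copy(); t[2]=.17
print(pp,t)
move_to(t,rv(Rp)); wait(.1); print(current_t(),(current_position()-t).round(4),current_finger_gap(),current_contact_force().round(2))
cs=snap("place1",t); pickle.dump({n:{k:np.array(v) for k,v in c.items()} for n,c in cs.items()},open("pl1.pkl","wb"))
E
```

```text
[ 0.50479289 -0.04022474  0.05433579] [ 0.50479289 -0.04022474  0.17      ]
6.5333 [-0.0002 -0.0007 -0.0001] 0.056781038961486334 [-0.15 -0.74 -1.17]
```

View pics/place1.png

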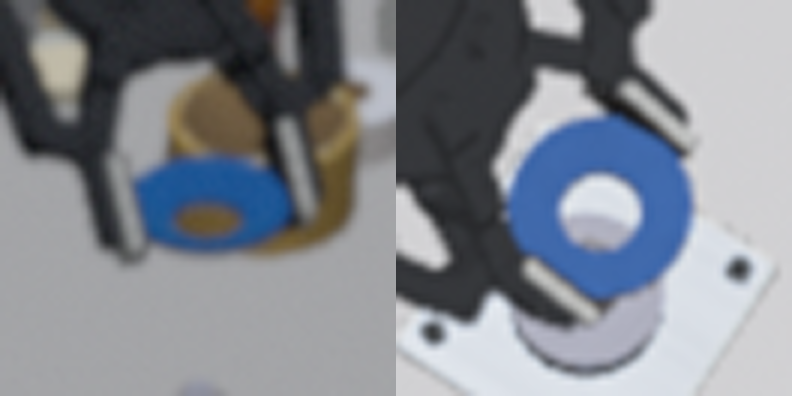

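The washer is hollow side up in the jaws and near the middle of the pads, with the post below it in the top view. I'll measure the centre and tilt of its blue face.

```bash
cat >> h.py <<'E'
def blue(c):
    im=np.array(c["image"]).astype(int); return (im[...,0]-im[...,2]>50)&(im[...,0]>70)
def near(c,ctr,r):
    Wd=cloud(c); return Wd,np.linalg.norm(Wd-ctr,axis=-1)<r
E
python3 - <<'E'
from h import *
import pickle
cs=pickle.load(open("pl1.pkl","rb")); pp,Rp=pickle.load(open("pR.pkl","rb"))
p,R=pickle.load(open("gR.pkl","rb")); c0,n0=W["R"]; n0=unit(n0)
t=pp.copy();t[2]=.17
print("tool",t)
exp=t+Rp@(R.T@(c0-p)); en=Rp@R.T@n0; print("expected c",exp.round(4),en.round(3))
allP=[]
for n,c in cs.items():
  Wd,m=near(c,exp,.045); m&=blue(c); P=Wd[m]; allP.append(P)
  cc,nn,e=fitw(P,exp,en); print(n,len(P),cc.round(4),nn.round(3),e.round(4), "plane",end=" ")
  mm=m.astype(np.uint8); cn,_=cv2.findContours(mm,cv2.RETR_CCOMP,cv2.CHAIN_APPROX_NONE); 
  cn=sorted(cn,key=len)[::-1]
  for q in cn[:2]:
    if len(q)>8: el=cv2.fitEllipse(q); print(el[0],[round(a,1) for a in el[1]],toplane(c,el[0],exp[2])[0].round(4),end=" ")
  print()
cc,nn,e=fitw(np.vstack(allP),exp,en); print("both",cc.round(4),nn.round(3),e)
E
```

```text
tool [ 0.50479289 -0.04022474  0.17      ]
expected c [ 0.5055 -0.039   0.1737] [ 0. -0. -1.]
scene 265 [ 0.5059 -0.0409  0.1727] [-0.009 -0.021 -1.   ] 0.0013 plane (345.82843017578125, 161.46044921875) [14.8, 25.8] [ 0.5027 -0.0446  0.1737] (345.17529296875, 164.39620971679688) [7.5, 12.9] [ 0.4932 -0.0505  0.1737] 
top 555 [ 0.5034 -0.0421  0.1716] [-0.001 -0.022 -1.   ] 0.0025 plane (340.881103515625, 160.84132385253906) [28.7, 29.5] [ 0.504  -0.0417  0.1737] (340.7215576171875, 162.0) [14.2, 14.8] [ 0.5017 -0.0413  0.1737] 
both [ 0.5039 -0.042   0.1718] [-0.002 -0.027 -1.   ] 0.002246542444906955
```

```bash
python3 - <<'E'
from h import *
import pickle
pp,Rp=pickle.load(open("pR.pkl","rb"))
sh=np.array([.0005,.002,0])
def at(z): q=pp+sh; q[2]=z; return q
line_to(at(.10),max_speed=.12)
print(current_t(),current_contact_force().round(2))
for z in(.085,.07,.058,.0505):
  s=line_to(at(z),max_speed=.05,force_limit=10); print(z,s,current_t(),current_position().round(4),current_contact_force().round(2),current_finger_gap())
  if s: break
snap("place2",at(.06))
E
```

```text
7.3667 [ 0.98 -0.34 -0.6 ]
0.085 False 7.8167 [ 0.5052 -0.0383  0.0848] [ 0.52  0.25 -0.53] 0.05705656833262404
0.07 False 8.2667 [ 0.5051 -0.0383  0.0697] [-1.06 -0.58 -0.68] 0.057245372728067845
0.058 False 8.6583 [ 0.5051 -0.0383  0.0577] [ 1.02  0.51 -0.9 ] 0.05695810011578869
0.0505 True 8.8667 [ 0.5052 -0.0384  0.0529] [-0.71  0.41  1.7 ] 0.05732637573015357
```

View pics/place2.png

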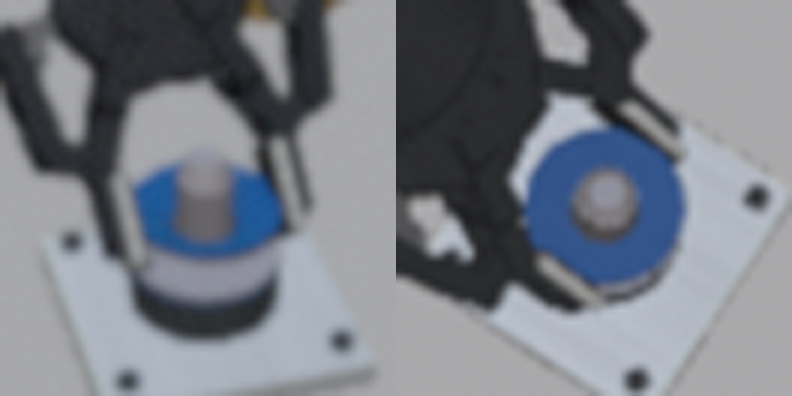

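The second washer is on the post, hollow up and seated; contact came at TCP z=0.053, close to the 0.054 expected. Next I release, retreat and check.

```bash
python3 - <<'E'
from h import *
import pickle
command_gripper(.085); wait(.1); print(current_t(),current_finger_gap(),current_contact_force().round(2))
q=current_position(); R=Rn.from_rotvec(current_ee_rot()).as_matrix()
line_to(q-R[:,2]*.10,max_speed=.15)
line_to(q-R[:,2]*.10+[0,0,.05],max_speed=.2)
print(current_t())
p,R=grasp("L",1,np.radians(45),-1); pickle.dump((p,R),open("gL.pkl","wb"))
pre=p-R[:,2]*.09
move_to(pre,rv(R)); print(current_t(),(current_position()-pre).round(4))
cs=snap("place3",[.5055,-.039,.06])
snap("rackL",p)
pickle.dump({n:{k:np.array(v) for k,v in c.items()} for n,c in cs.items()},open("pl3.pkl","wb"))
for n,c in cs.items():
  Wd,m=near(c,[.5055,-.039,.058],.05); m&=blue(c); cc,nn,e=fitw(Wd[m],[.5055,-.039,.058],[0,0,-1.]); print(n,m.sum(),cc.round(4),nn.round(3),e)
a,b=cv2.imread("pics/place3.png"),cv2.imread("pics/rackL.png");cv2.imwrite("pics/p3.png",cv2.resize(np.vstack([a,b]),(600,600)))
E
```

```text
9.4667 0.08527826786868033 [-0.08 -0.37  0.59]
10.6833
12.5917 [-0.0002  0.0002 -0.0002]
scene 204 [ 0.5055 -0.0387  0.0589] [-0.02  -0.014 -1.   ] 0.001158618789513268
top 0 [ 0.5055 -0.039   0.058 ] [ 0.  0. -1.] nan
  return _methods._mean(a, axis=axis, dtype=dtype,
  ret = ret.dtype.type(ret / rcount)
```

View pics/p3.png

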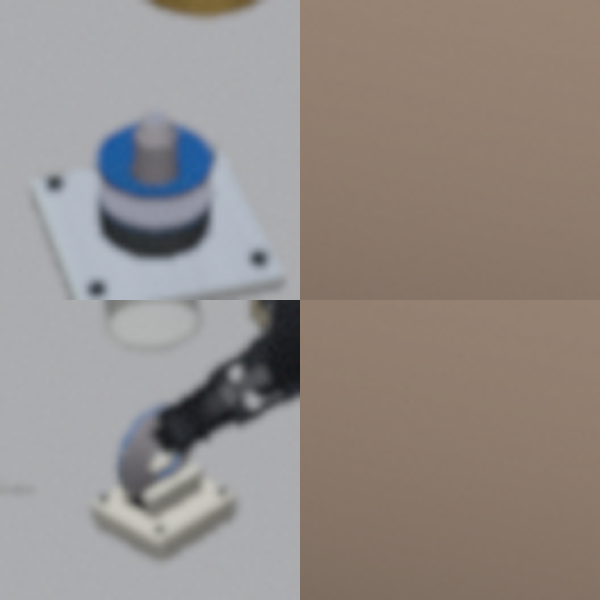

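The second washer lies flat with its rim at about 0.058 m. The gripper is lined up at the left rack.

```bash
python3 - <<'E'
from h import *
import pickle
p,R=pickle.load(open("gL.pkl","rb"))
s=line_to(p,max_speed=.1,force_limit=8); print(s,current_t(),(current_position()-p).round(4),current_contact_force().round(2))
if not s:
  command_gripper(.055,40); wait(.2)
  print(current_t(),current_finger_gap(),current_contact_force().round(2))
  print(line_to(p+[0,0,.02],max_speed=.06,force_limit=25),current_contact_force().round(2))
  line_to(p+[0,0,.13],max_speed=.15); print(current_t(),current_finger_gap(),current_contact_force().round(2))
  pp,Rp=place("L",R,p,.058,np.radians(60),1)
  pickle.dump((pp,Rp),open("pL.pkl","wb"))
  t=pp.copy(); t[2]=.17
  move_to(t,rv(Rp)); wait(.1); print(current_t(),t,current_finger_gap(),current_contact_force().round(2))
  cs=snap("place4",t); pickle.dump({n:{k:np.array(v) for k,v in c.items()} for n,c in cs.items()},open("pl4.pkl","wb"))
E
```

```text
False 13.8417 [ 0.0002 -0.0003  0.0002] [-0.26 -0.29  0.7 ]
14.4167 0.0572516648840672 [ 0.58 -3.16  7.24]
False [ 0.22 -0.55 -1.46]
15.7833 0.05697184455391264 [ 0.06 -0.3  -0.32]
17.65 [ 0.50479289 -0.04022474  0.17      ] 0.05683768193384624 [-0.05 -0.32 -1.78]
```

View pics/place4.png

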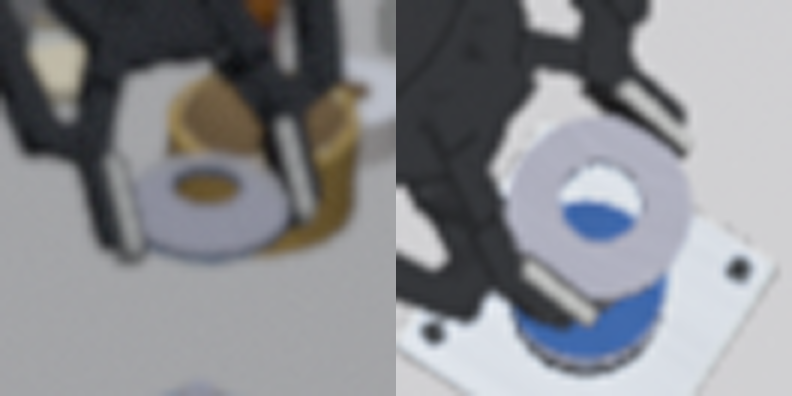

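```bash
python3 - <<'E'
from h import *
import pickle
cs=pickle.load(open("pl4.pkl","rb")); pp,Rp=pickle.load(open("pL.pkl","rb"))
p,R=pickle.load(open("gL.pkl","rb")); c0,n0=W["L"]; n0=unit(n0)
t=pp.copy();t[2]=.17
exp=t+Rp@(R.T@(c0-p)); en=Rp@R.T@n0; print("expected c",exp.round(4),en.round(3))
A=[]
for n,c in cs.items():
  Wd=cloud(c); im=np.array(c["image"]); g=im.min(-1)
  d=Wd-exp; m=(np.hypot(d[...,0],d[...,1])<.033)&(abs(d[...,2]-.006)<.015)&(g>110); P=Wd[m]; A.append(P)
  cc,nn,e=fitw(P,exp,en); print(n,len(P),cc.round(4),nn.round(3),e.round(4))
  # bore hole
  lab=cv2.connectedComponents((~m).astype(np.uint8),connectivity=4)[1]
  u,v=proj(c,exp+[0,0,.012])[0].round().astype(int); k=lab[v,u]; q=np.argwhere(lab==k)[:,::-1]
  print("  hole px",len(q),q.mean(0).round(2),toplane(c,q.mean(0),exp[2]+.0115)[0].round(4))
  cn=max(cv2.findContours(m.astype(np.uint8),cv2.RETR_EXTERNAL,cv2.CHAIN_APPROX_NONE)[0],key=len); el=cv2.fitEllipse(cn); print("  outer",np.round(el[0],2),np.round(el[1],1),toplane(c,el[0],exp[2]+.004)[0].round(4))
cc,nn,e=fitw(np.vstack(A),exp,en); print("both",cc.round(4),nn.round(3),e)
E
```

```text
expected c [ 0.5055 -0.039   0.1692] [-0. -0.  1.]
scene 318 [ 0.5056 -0.0397  0.168 ] [-0.014 -0.028  1.   ] 0.0034
  hole px 60 [345.03 158.47] [ 0.5023 -0.0425  0.1807]
  outer [344.65 161.31] [16.2 27.2] [ 0.5021 -0.0418  0.1732]
top 605 [ 0.5048 -0.0395  0.1702] [-0.067 -0.125  0.99 ] 0.0023
  hole px 138 [340.96 160.98] [ 0.502  -0.0416  0.1807]
  outer [341.2  160.82] [29.4 31. ] [ 0.5041 -0.0423  0.1732]
both [ 0.5041 -0.0391  0.1702] [ 0.046 -0.146  0.988] 0.002581177800405406
```

```bash
python3 - <<'E'
from h import *
import pickle
pp,Rp=pickle.load(open("pL.pkl","rb"))
sh=np.array([.0008,.002,0])
def at(z): q=pp+sh; q[2]=z; return q
line_to(at(.10),max_speed=.12)
print(current_t(),current_contact_force().round(2))
for z in(.09,.075,.064,.055):
  s=line_to(at(z),max_speed=.04,force_limit=10); print(z,s,current_t(),current_position().round(4),current_contact_force().round(2),current_finger_gap())
  if s: break
snap("place5",at(.06))
E
```

```text
18.4833 [ 0.47 -0.12  0.38]
0.09 False 18.8833 [ 0.5055 -0.0383  0.09  ] [-0.25 -0.65 -1.  ] 0.05713098116315988
0.075 False 19.4083 [ 0.5055 -0.0383  0.0748] [ 0.39  0.03 -0.36] 0.056989634596173934
0.064 True 19.6583 [ 0.5056 -0.0387  0.0696] [ 0.68  2.54 12.73] 0.05728613242568594
```

View pics/place5.png

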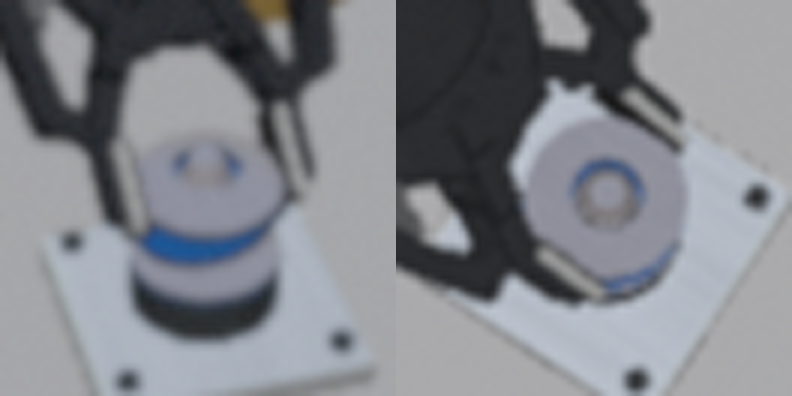

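It stopped with 12.7 N on the post's taper, about 11 mm high. The top view shows a gap on the +x side of the post. I'll measure before nudging it.

```bash
python3 - <<'E'
from h import *
import pickle
pp,Rp=pickle.load(open("pL.pkl","rb"))
q=current_position(); line_to(q+[0,0,.004],max_speed=.05); 
q=current_position(); print(current_t(),q.round(4),current_contact_force().round(2))
cs=snap("place6",q,k=6); pickle.dump({n:{k:np.array(v) for k,v in c.items()} for n,c in cs.items()},open("pl6.pkl","wb"))
exp=np.array([q[0],q[1],q[2]-.0008])
for n,c in cs.items():
  Wd=cloud(c); im=np.array(c["image"]).astype(int); g=im.min(-1)
  d=Wd-exp; r=np.hypot(d[...,0],d[...,1]); m=(r<.028)&(r>.0135)&(d[...,2]>.001)&(d[...,2]<.02)&(g>100)&~blue(c); P=Wd[m]
  # raised face cone: z = a + bx*dx+by*dy - slope*(r-17mm)+
  x0=exp[:2].copy()
  def f(x):
    dx=P[:,0]-exp[0]-x[0];dy=P[:,1]-exp[1]-x[1]; rr=np.hypot(dx,dy)
    return P[:,2]-(x[2]+x[3]*dx+x[4]*dy-np.maximum(rr-.017,0)*7.5/13)
  s=least_squares(f,[0,0,exp[2]+.012,0,0],loss="soft_l1",f_scale=.001)
  print(n,len(P),(exp[:2]+s.x[:2]).round(4),s.x[2].round(4),"slopes",s.x[3:].round(3),np.sqrt(np.mean(f(s.x)**2)).round(4))
E
```

```text
20.0083 [ 0.5058 -0.0385  0.0739] [ 0.06 -0.08 -0.74]
scene 243 [ 0.5093 -0.0379] 0.0834 slopes [-0.032  0.027] 0.0019
top 373 [ 0.5033 -0.0404] 0.082 slopes [0.055 0.039] 0.0013
```

View pics/place6.png

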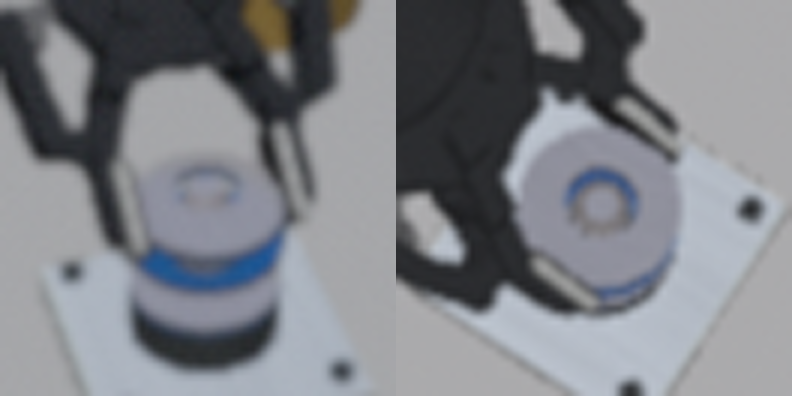

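```bash
python3 - <<'E'
from h import *
import pickle
cs=pickle.load(open("pl6.pkl","rb")); o=[]
for n,c in cs.items():
  u,v=proj(c,[.5055,-.0388,.083])[0].round().astype(int); print(n,u,v)
  o.append(cv2.resize(c["image"][v-14:v+14,u-14:u+14],None,fx=14,fy=14,interpolation=cv2.INTER_LANCZOS4))
  # predicted circles: post top r6.5 z .084, bore r13 z .082, drawn at fixture estimate per camera
  P={"scene":(.5068,-.038),"top":(.5043,-.0400)}[n]
  a=np.linspace(0,2*np.pi,60)
  for r,z,col in((.0065,.084,(0,255,0)),(.013,.0852,(0,0,255))):
    pr=proj(c,np.c_[P[0]+r*np.cos(a),P[1]+r*np.sin(a),0*a+z]); pr=((pr-[u-14,v-14]+.5)*14).astype(np.int32)
    cv2.polylines(o[-1],[pr],True,col,1)
cv2.imwrite("pics/z6.png",np.hstack(o))
E
```

```text
scene 344 193
top 338 170
```

View pics/z6.png

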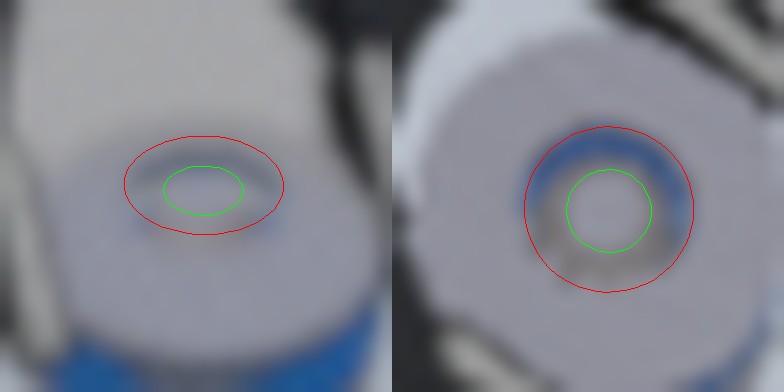

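Post and bore agree within about 1 mm in both views, so the remaining error is small. The reaction pushed the tool toward +y. I'll descend again in small steps and shift in the direction of the lateral force.

```bash
python3 - <<'E'
from h import *
import pickle
pp,Rp=pickle.load(open("pL.pkl","rb"))
xy=np.array([.5056,-.0372])
T=lambda z:np.array([xy[0],xy[1],z])
line_to(T(.074),max_speed=.05); f0=current_contact_force()
for i in range(7):
  s=line_to(T(.0555),max_speed=.03,force_limit=7)
  f=current_contact_force(); q=current_position(); print(i,s,current_t(),xy.round(4),q.round(4),f.round(2))
  if not s or q[2]<.0615: break
  l=f[:2]-f0[:2]; n=np.linalg.norm(l)
  line_to(np.r_[q[:2],q[2]+.0015],max_speed=.05)
  xy=xy+(l/n*.0008 if n>.5 else 0)
snap("place7",T(.06))
E
```

```text
0 True 20.6833 [ 0.5056 -0.0372] [ 0.5052 -0.0374  0.0691] [ 0.8  -0.19 -0.82]
1 True 21.2083 [ 0.5062 -0.0377] [ 0.5056 -0.0375  0.0671] [1.77 0.74 1.52]
2 True 21.7083 [ 0.507  -0.0375] [ 0.506  -0.0375  0.066 ] [1.63 1.27 3.83]
3 True 22.1917 [ 0.5076 -0.037 ] [ 0.5062 -0.0376  0.0652] [ 1.92 -0.02  2.3 ]
4 True 22.6667 [ 0.5084 -0.0371] [ 0.5063 -0.0377  0.0647] [1.66 0.42 3.04]
5 True 23.1417 [ 0.5092 -0.0371] [ 0.5065 -0.0378  0.0642] [1.31 0.65 3.14]
6 True 23.6083 [ 0.51   -0.0368] [ 0.5065 -0.0379  0.064 ] [0.44 0.3  3.59]
```

View pics/place7.png

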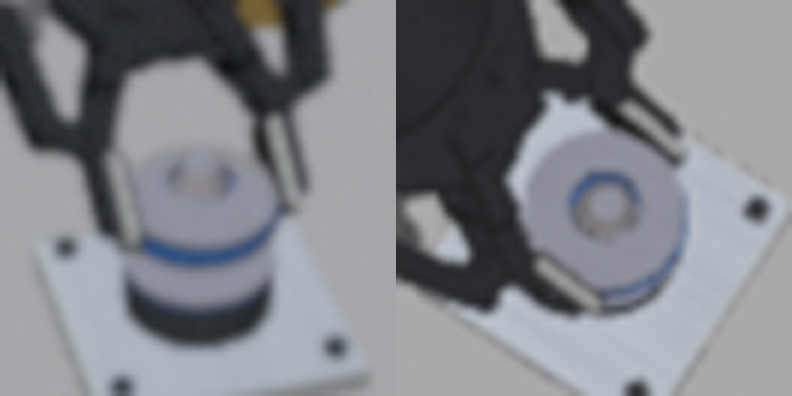

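```bash
python3 - <<'E'
from h import *
q=current_position(); print(q.round(4))
line_to(q+[0,0,.001],max_speed=.05); wait(.1); print(current_contact_force().round(2))
for i in range(3):
  q=current_position(); s=line_to(np.r_[q[:2],.056],max_speed=.03,force_limit=14)
  print(s,current_t(),current_position().round(4),current_contact_force().round(2))
  if not s or current_position()[2]<.0605: break
  l=current_contact_force()
snap("place8",current_position())
E
```

```text
[ 0.5064 -0.0379  0.0655]
[-2.46 -0.76 -2.53]
True 24.5667 [ 0.5065 -0.0381  0.0626] [ 1.08 -0.68  1.27]
True 24.775 [ 0.5066 -0.0384  0.061 ] [1.13 0.58 3.99]
True 24.9833 [ 0.5066 -0.0384  0.0596] [0.07 2.09 8.01]
```

View pics/place8.png

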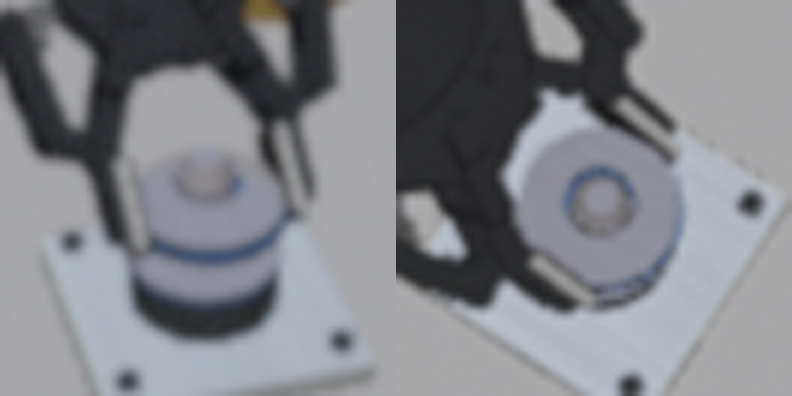

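It's nearly down, with a thin blue gap left at the front because the washer slid or pivoted slightly in the pads. The bore is well over the cylindrical part of the post, so I release it to settle and then look.

```bash
python3 - <<'E'
from h import *
command_gripper(.072); wait(.4); print(current_t(),current_finger_gap(),current_contact_force().round(2))
snap("place9",current_position())
E
```

```text
25.7833 0.0717216453778946 [ 0.45 -0.62 -0.2 ]
```

View pics/place9.png

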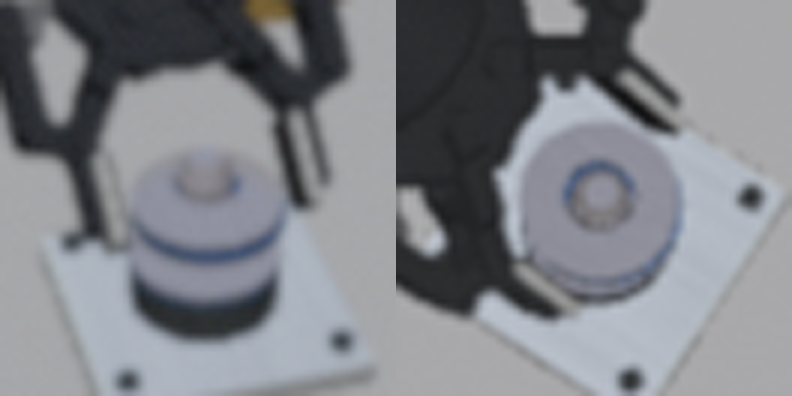

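```bash
python3 - <<'E'
from h import *
import pickle
command_gripper(.085); 
q=current_position(); R=Rn.from_rotvec(current_ee_rot()).as_matrix()
line_to(q-R[:,2]*.11,max_speed=.15,force_limit=8); line_to(current_position()+[0,0,.1],max_speed=.2)
q=current_position(); line_to(q+[0,.22,0],max_speed=.2)
wait(.2);print(current_t(),current_contact_force().round(2))
cs=snap("end",[.5055,-.039,.06],k=6); pickle.dump({n:{k:np.array(v) for k,v in c.items()} for n,c in cs.items()},open("end.pkl","wb"))
cv2.imwrite("pics/endscene.png",cs["scene"]["image"]);
exp=np.array([.5055,-.0388,.058])
for n,c in cs.items():
  Wd=cloud(c); d=Wd-exp; r=np.hypot(d[...,0],d[...,1]); m=(r<.027)&(r>.0145)&(d[...,2]>.002)&(d[...,2]<.022); P=Wd[m]
  if len(P)<20: print(n,"hidden");continue
  def f(x):
    dx=P[:,0]-exp[0]-x[0];dy=P[:,1]-exp[1]-x[1]; rr=np.hypot(dx,dy)
    return P[:,2]-(x[2]+x[3]*dx+x[4]*dy-np.maximum(rr-.017,0)*7.5/13)
  s=least_squares(f,[0,0,.07,0,0],loss="soft_l1",f_scale=.001); print(n,len(P),(exp[:2]+s.x[:2]).round(4),s.x[2].round(4),s.x[3:].round(3))
E
```

```text
29.1583 [-0.4   0.28  0.49]
scene 195 [ 0.5087 -0.0389] 0.0706 [-0.011  0.015]
top 321 [ 0.5058 -0.0401] 0.0694 [-0.017  0.005]
```

View pics/end.png

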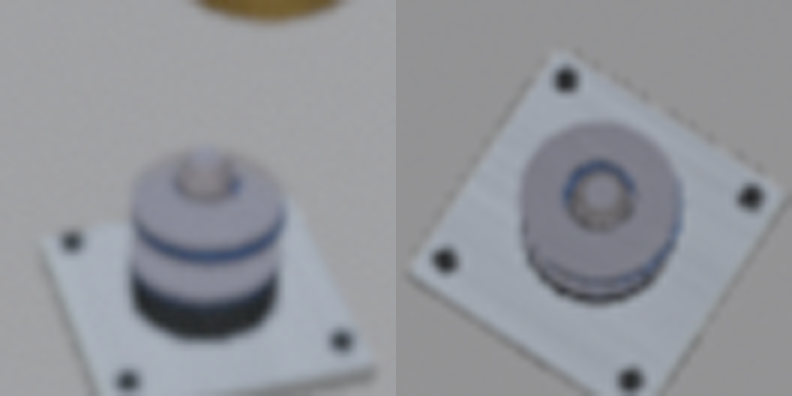

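View pics/endscene.png

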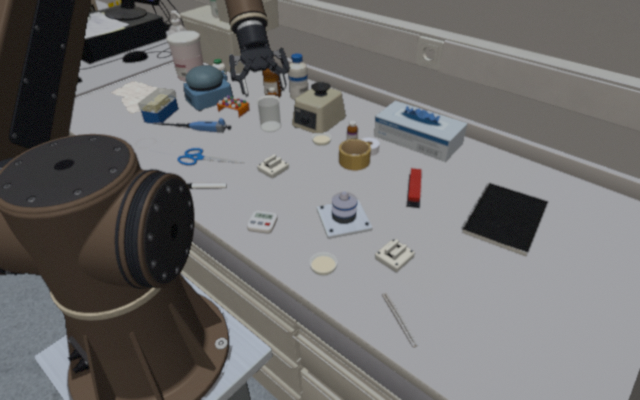

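The stack top measures 70.6 and 69.4 mm in the two cameras, against 70 nominal, with tilt of about 1° or less. Both racks are empty and the bystanders haven't moved: timer at (262,221), petri dish at (323,264).

```bash
python3 -c "
from workcell import *
sign_off(); print(current_t())"
```

```text
the job is handed in; nothing more can be done
the job is handed in; nothing more can be done
```

Both washers are on the post, and I handed the job in at about 29 s of the 58 s allowed. The right-hand washer went on second with its blue hollow side up. The left-hand washer went on last with its blue side down.

- **Snag:** the third washer caught on the post's taper with about 13 N. I backed off 4 mm and worked it down in small force-limited steps. It shifted slightly in the pads on the way down, and I let it settle when I opened the jaws.
- **Final checks:** the stack top measured 70.6 mm (scene camera) and 69.4 mm (top camera) against 70 mm nominal, with a tilt of about 1° or less. The gripper was well clear and the wrist force was near zero. The timer, petri dish and other loose things looked to be where they started.
- **Disagreements:** the two cameras differ by about 3 mm on the stack's x position; the scene view fixes that only weakly. A thin blue line shows where the second and third rims meet. I took it to be the painted edge, since a similar line shows under the first washer.

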